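# Free the sagging locker bolt and hold the gate ajar

## Task

Wet the fingertips with alcohol, as is done before touching the clean-hold locker: press the dispenser's steel dish cap fully down and let it spring back up. Then take the red lever of the locker's sagging barrel bolt, draw it to the right while lifting its nose over the keeper's bent-up lip, without wrenching the keeper, and by the same lever pull the sprung gate ajar by about a hand's width (some 90 mm at its latch edge). The program finishes while still gripping the lever and holding the gate still there; do not disturb the two vials inside, the sample pot or the timer.

Things in the scene. Friction and masses are not known exactly. Their poses are not given: they have to be found in the camera images.
- locker: white-framed clear locker, 150 deep (x) x 310 wide (y) x 168 high, fixed. Origin: centre of its underside; x from gate to back, y to the left as seen from the robot. Front face at x = -75 mm. A clear gate, hinged at the right, flush in the front (252 wide, top at z = 166), carries the barrel bolt on its top rail; the bolt's axis runs along y, 22 mm in front of the gate, at z = 148.
- gate_hinge (a point): point at the foot of the gate's vertical hinge axis, on the locker at x = -78, y = -133 mm
- gate (a joint): gate angle in rad: 0 shut, grows to 1.4 as its latch edge (left, 254 mm from the hinge axis) swings out towards the robot, i.e. counter-clockwise seen from above; 0.35 is 89 mm at the latch edge. Sprung hinges pull it shut with 0.4 to 0.6 N m and shut it when let go.
- barrel (a joint): how far the barrel with bolt and lever is lifted, m: 0 sagging (rest, under its own weight of about 2.5 N), at most 0.014; it falls back when let go
- bolt (a joint): how far the bolt is drawn, m: 0 home, at most 0.045. It slides along the gate to the right (locker -y while shut), 1.5 N friction, stays where left. Sagging, its nose collar (26 mm diameter, 14 long) is stopped at 0.005 by the keeper's bent lip; lifted 7 mm or more (10 is a good aim) it passes over; from 0.026 on the nose is clear and the gate free.
- lever_grip (a point): middle of the bolt's red upright lever: a sleeve 16 mm in diameter, 22 mm up and down from this point, at locker x = -97, y = 62, z = 186 mm at rest. Grip it from above; keep fingertips at most 15 mm below this point (locker top 18 mm below it, barrel 28). It lies 195 mm along the gate from the hinge axis with the bolt home, 150 fully drawn, and 19 in front of the axis.
- bolt_lever: the same lever as a body; origin on the bolt's axis, 38 mm below point lever_grip; axes as the gate's
- keeper: brass keeper on the left stile (origin and axes as the locker's): open-topped cradle at y = 125 to 153 mm with a front ear; its edge towards the gate is bent up into a lip whose top is 6.5 mm under the bolt's resting axis. It does not give: over 40 N on it is wrenching.
- dispenser: white press-top alcohol bottle, 76 mm diameter, blue collar, in a dark weighted holder of 100 mm diameter, fixed; origin at the centre of its underside
- cap_top (a point): centre of the top of the dispenser's round steel dish cap (54 mm diameter, rim 2.5 mm high, floor 44 mm across), 131 mm above the bench when up
- cap (a joint): how far the cap is pressed down, m: 0 up, 0.008 fully down; a spring, 2.2 N at the start of the stroke and 6.7 N at its end, pushes it back
- vial_green: glass vial with white and green cap, 45 mm diameter, 79 high, standing in the locker; origin at its underside
- vial_pink: glass vial with white and red cap, 45 mm diameter, 79 high, standing in the locker; origin at its underside
- sample_pot: white sample pot with blue lid, 49 mm diameter, 59 high, standing on the bench right of the gate; origin at its underside
- timer: white timer, 63 x 63 x 20 mm, lying on the bench right of the dispenser; origin at its underside

How it is judged:
By the outcome, as a careful person would: the job done as asked, in the order asked, and still so for the second after the job is handed in, while the arm keeps its last pose, push and grip.
It also fails if it takes over 48 s, if anything falls off the work surface, if the arm or the gripper's body presses on something with over 40 N, if the wrist force passes 120 N, or if a joint passes its speed limit or range.

## Robot

A 6-joint arm with a two-finger parallel gripper is mounted at the origin on a cart in front of the work surface, level with it; the furniture and walls round the work are solid. World frame = base frame: x ahead of the robot, y to its left, z up, the work surface at z = 0. Lengths are in m, angles in rad, forces in N, time in s.
With the tool pointing down it reaches from about 0.3 to 0.85 m from the base axis. Payload 5.4 kg.
Tool frame: the origin (TCP) lies at the very end of the fingers, on their centre line; the grasp point (between the pads) lies 19 mm behind it; z points along the fingers, y is the line along which they close (so a half turn about z gives the same grasp; the last joint's range is limited). The gripper opens to 85 mm and grips with 20 to 120 N. Pads are 22 mm wide; open, the fingers measure 114 mm over their backs; the gripper's body (76 mm by 85 mm) begins 54 mm behind the grasp point. The pads swing forward as they close: fully open they stand 13 mm farther back than shut.
Start: joints at [-1.387, 0.158, 1.597, -0, 1.386, -0.21], TCP at [0.221, -0.531, 0.231] pointing down, gripper open.
Joint ranges: [-2.91, 2.91], [-0.94, 2.29], [0.18, 2.7], [-1.29, 4.43], [0.17, 2.64], [-3, 3]. Speed limits (rad/s): [2.57, 2.57, 3.14, 3.14, 3.14, 3.14].

## Interface

Orientations are given as [roll, pitch, yaw] about the fixed x, y, z axes, in that order (R = Rz(yaw) Ry(pitch) Rx(roll)).
In Python, from rig import arm, viewer, order gives the robot as it stands. The module is installed in compiled form; this text tells all that it offers.
- The arm moves only by the tool jog_arm, never from a script. Its argument "series" is a list of rows, each an object of numbers: "tx", "ty", "tz": the shift along the tool's x, y, z in mm; "rx", "ry", "rz": the turn, a rotation vector about the tool's x, y, z in degrees; "fingers": the opening, from 0 (shut) to 1 (fully open). In form: [{"tx": .., "ty": .., "tz": .., "rx": .., "ry": .., "rz": .., "fingers": ..}, ...]. A call has 1 to 10 rows; each row shifts and turns the commanded pose from where the row before left it, along the tool's axes as they then stand; what a row does not reach is not made up. A row lasts 1/8 s, in which the tool goes at most 62.5 mm and 10.7 degrees, less where a joint would pass 70% of its speed; a pose out of reach is approached as far as the arm can. A call is refused whole if a number of a shift passes 62.5 or a number of a turn 10.7, either way. A call with a gripper value outside its range is refused whole. The fingers move at their own pace and stop on an object; "grip_force" is the grip in N (left out, the last holds). Time passes only in rows, so rows that do not move let the fingers close. It gives the time, the measured TCP pose, the force, the opening and the grip force at its end, in the units of the state.
- arm.get_state(): the state, without advancing time (a new reading comes with each control period).
- viewer.capture(name): name is "side" or "top" or "wrist"; returns a dict with "image" (400x640x3 uint8, red, green, blue), "fx", "fy", "cx", "cy" (pixels), "k1" (the pictures are not rectified: a ray, as slopes to the right and down, at radius r is drawn at 1 + k1 r^2 times it, then the intrinsics apply), "extrinsics" (4x4, takes a point from camera to world coordinates). Camera axes: x right, y down, z forward; pixel columns grow to the right and rows downward; lengths in m; the calibration is good to about 2 mm. A picture is of the moment at which its call begins. There is no depth.
- order.finish_job(): hands the job in; it is judged then, once.
The state is a dict: "clock": time; "q": joint angles; "qvel": joint speeds; "tau": joint torques, N m; "ee_pos": TCP position; "tool_rot": TCP orientation; "force": force on the tool from outside, world axes, zero at the start; "moment": the same for the moment, N m; "opening": opening from 0.0 (shut) to 1.0 (fully open); "finger_force": force on a finger pad.
Only numpy, scipy, OpenCV 4.12 (cv2) and the standard library are available. Lean on these libraries where they do the work, as an engineer would, in place of code of your own. Each camera call takes 0.05 s, during which the arm holds its last target. There are 200 camera calls.

## Working session

There is one attempt and no reset: what is moved stays moved. The work goes in short steps, Python scripts to look and compute and a tool call to move; the robot and the scene stay as the last step left them, time stands still between calls to the robot, and variables do not carry over. Pictures are saved under pics/ and viewed, at most 10 in all, crops included, and the job is handed in when it is done.

Besides the shell and the picture viewer there is one more tool, called as a command line: name --argument value ..., lists and objects as JSON in quotes. jog_arm: Moves the arm, as the interface text tells. Its arguments: {"type":"object","properties":{"series":{"type":"array"},"grip_force":{"type":"number"}},"required":["series"]}

```bash
mkdir -p pics; cat > h.py <<'E'
import numpy as np, cv2
from rig import arm, viewer, order
def cap(n,name):
    c=viewer.capture(n); cv2.imwrite(f'pics/{name}.png',c['image'][:,:,::-1]); np.save(f'pics/{name}.npy',c,allow_pickle=True); return c
def load(name): return np.load(f'pics/{name}.npy',allow_pickle=True).item()
def ray(c,u,v):
    K=np.array([[c['fx'],0,c['cx']],[0,c['fy'],c['cy']],[0,0,1.]])
    p=cv2.undistortPoints(np.array([[[u,v]]],float),K,np.array([c['k1'],0,0,0,0.]))[0,0]
    E=c['extrinsics']; d=E[:3,:3]@np.array([p[0],p[1],1]); return E[:3,3],d
def onz(c,u,v,z):
    o,d=ray(c,u,v); return o+d*(z-o[2])/d[2]
def tri(a,b):
    A=np.c_[a[1],-b[1]]; s=np.linalg.lstsq(A,b[0]-a[0],rcond=None)[0]
    p,q=a[0]+s[0]*a[1],b[0]+s[1]*b[1]; return (p+q)/2,np.linalg.norm(p-q)
def proj(c,P):
    E=c['extrinsics']; p=E[:3,:3].T@(np.array(P)-E[:3,3]); s=p[:2]/p[2]; s=s*(1+c['k1']*(s@s)); return s[0]*c['fx']+c['cx'],s[1]*c['fy']+c['cy']
E
python3 - <<'E'
from h import *
for n in('side','top'):
    c=cap(n,n+'0'); print(n,c['extrinsics'].round(3).tolist(),c['fx'],c['k1'])
s=arm.get_state(); print(s['clock'],s['ee_pos'],s['tool_rot'],s['opening'])
E
```

```text
side [[-0.249, -0.379, 0.891, -0.635], [-0.968, 0.102, -0.227, 0.203], [-0.005, -0.92, -0.393, 0.643], [0.0, 0.0, 0.0, 1.0]] 464.98195560199576 -0.13988396065695
top [[0.395, -0.859, 0.325, 0.057], [-0.918, -0.371, 0.138, -0.284], [0.002, -0.353, -0.936, 1.414], [0.0, 0.0, 0.0, 1.0]] 375.90589020225474 -0.023267267434076984
0.1 [ 0.2205004  -0.53043874  0.23039218] [-3.13988791e+00 -3.73131472e-04  3.93762768e-01] 1.0006986867899101
```

View pics/side0.png

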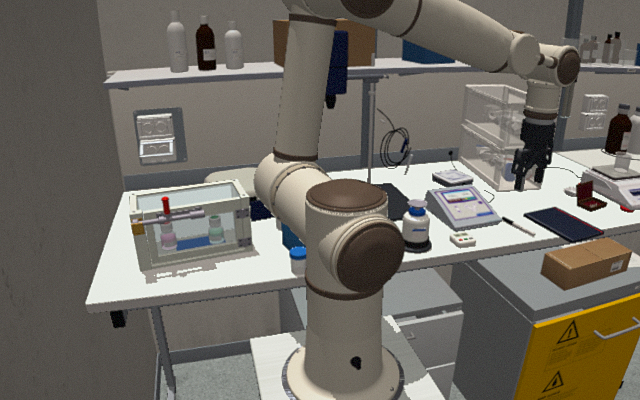

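View pics/top0.png

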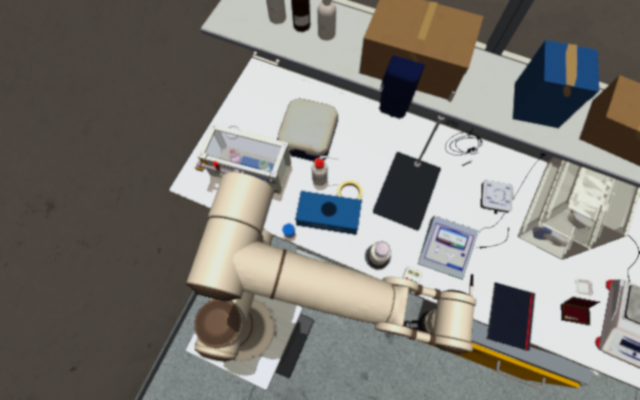

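Side view: the red lever is at about (166,205), the keeper at (137,227) and the dispenser cap at (417,204). Top view: the lever is at about (216,165) and the dispenser at (380,250). Next I'll measure these points.

```bash
python3 - <<'E'
from h import *
S,T=load('side0'),load('top0')
def red(c,x0,x1,y0,y1):
    h=cv2.cvtColor(c['image'],cv2.COLOR_RGB2HSV); m=((h[...,0]<8)|(h[...,0]>172))&(h[...,1]>150)&(h[...,2]>90)
    y,x=np.nonzero(m[y0:y1,x0:x1]); x=x+x0;y=y+y0; print(len(x),x.min(),x.max(),y.min(),y.max(),x.mean(),y.mean()); return x.mean(),y.mean()
a=red(S,155,180,190,225); b=red(T,205,228,150,180)
print('lever',tri(ray(S,*a),ray(T,*b)), onz(S,*a,.186))
print('cap',tri(ray(S,417,204),ray(T,380,246)),onz(S,417,204,.131),onz(T,380,246,.131))
for n,c,x,y,w,h in(('s',S,110,150,160,130),('t',T,165,110,150,110),('sc',S,370,180,120,80),('tc',T,340,215,120,80)):
    cv2.imwrite(f'pics/c_{n}.png',0) if 0 else None
ims=[cv2.resize(c['image'][y:y+100,x:x+130],(400,300),interpolation=cv2.INTER_CUBIC)[:,:,::-1] for c,x,y in((S,125,175),(T,180,110),(S,365,165),(T,330,205))]
cv2.imwrite('pics/crop.png',np.vstack([np.hstack(ims[:2]),np.hstack(ims[2:])]))
E
```

```text
69 162 168 197 213 165.28985507246378 204.95652173913044
19 212 217 162 165 214.8421052631579 163.47368421052633
lever (array([0.47344177, 0.32265091, 0.18607358]), np.float64(0.0066098784554888546)) [0.46952376 0.31937734 0.186     ]
cap (array([ 0.43710391, -0.34123984,  0.12811343]), np.float64(0.010853645623543464)) [ 0.42715881 -0.34219029  0.131     ] [ 0.43911938 -0.33647556  0.131     ]
```

View pics/crop.png

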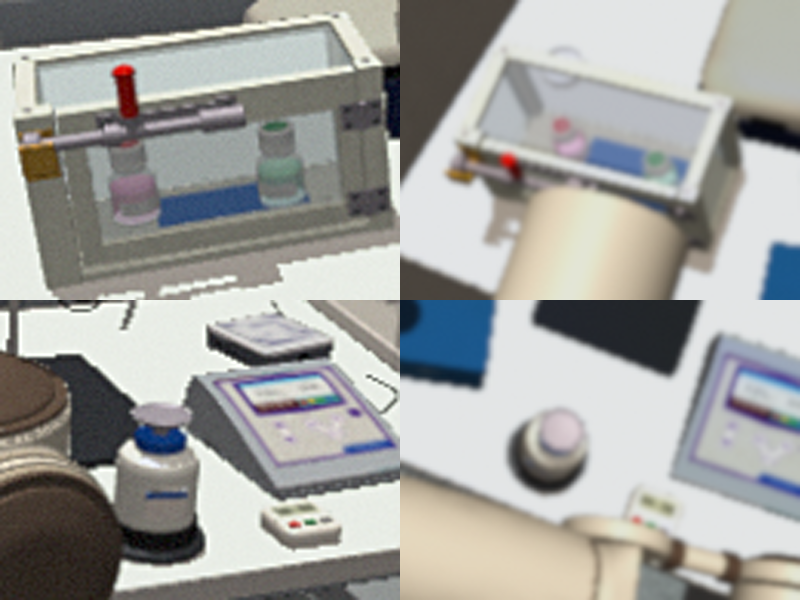

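The crop shows the cap centre at side (417.6,202.3) and top (383,248.3). The locker's rear top corners are at top (213.5,126) and (288,142).

```bash
python3 - <<'E'
from h import *
S,T=load('side0'),load('top0')
print('cap',tri(ray(S,417.6,202.3),ray(T,383,248.3)),onz(S,417.6,202.3,.131),onz(T,383,248.3,.131))
c={}
for n,cam,u,v in(('BLt',T,213.5,126),('BRt',T,288.2,142.3),('FLs',S,132.1,211),('FRs',S,248.5,197.7),('BRs',S,237.1,181),('BLs',S,130,193)):
    c[n]=onz(cam,u,v,.168); print(n,c[n].round(3))
for a,b in(('BRt','BLt'),('FRs','FLs'),('BRs','BLs')):
    d=c[b]-c[a]; print(a,b,np.linalg.norm(d).round(3),'yaw',np.degrees(np.arctan2(-d[0],d[1])).round(1))
for n in('timer',): print(onz(S,365+300/3.077,165+222/3,.02))
print('pot top',onz(T,289,230,.059),onz(S,299,254,.059))
E
```

```text
cap (array([ 0.43557143, -0.34851327,  0.13174327]), np.float64(0.001067859714343881)) [ 0.43750464 -0.34891104  0.131     ] [ 0.43551115 -0.34900924  0.131     ]
BLt [0.62  0.419 0.168]
BRt [0.669 0.124 0.168]
FLs [0.496 0.407 0.168]
FRs [0.504 0.108 0.168]
BRs [0.638 0.127 0.168]
BLs [0.626 0.427 0.168]
BRt BLt 0.3 yaw 9.4
FRs FLs 0.298 yaw 1.7
BRs BLs 0.301 yaw 2.4
[ 0.39271092 -0.47957488  0.02      ]
pot top [ 0.38310057 -0.00367045  0.059     ] [0.3664255 0.0039341 0.059    ]
```

jog_arm --series '[{"tx":54,"ty":-17,"fingers":0},{"tx":54,"ty":-17,"fingers":0},{"tx":54,"ty":-17,"fingers":0},{"tx":54,"ty":-17,"fingers":0},{"tx":53,"ty":-17,"tz":20,"fingers":0},{"tz":30,"fingers":0},{"fingers":0},{"fingers":0}]' --grip_force 40

```text
$.series[0]: bad value
```

```bash
python3 - <<'E'
from h import *
c=cap('wrist','w1'); s=arm.get_state(); print(s['clock'],s['ee_pos'],s['tool_rot'],s['opening'],s['force'])
print(proj(c,s['ee_pos']),proj(c,[.4365,-.349,.131]),c['extrinsics'].round(3).tolist())
E
```

```text
0.15 [ 0.22051277 -0.53052741  0.23052134] [-3.14016044e+00 -3.08318405e-04  3.93795681e-01] 1.000729730350775 [0.0948688  0.62877011 0.08102915]
(np.float64(321.37188280159745), np.float64(254.7354401535543)) (np.float64(177.47319765046674), np.float64(-241.52431298704428)) [[0.384, -0.887, -0.256, 0.286], [-0.923, -0.369, -0.105, -0.503], [-0.002, 0.276, -0.961, 0.372], [0.0, 0.0, 0.0, 1.0]]
```

View pics/w1.png

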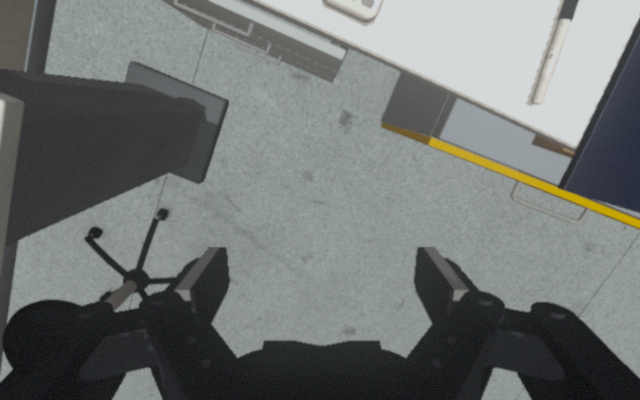

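The call was refused and nothing moved. The picture shows the start pose: fingers open over the floor, with the timer at the top edge at (352,5). I'll send complete rows this time.

jog_arm --series '[{"tx":54,"ty":-17,"tz":0,"rx":0,"ry":0,"rz":0,"fingers":0},{"tx":54,"ty":-17,"tz":0,"rx":0,"ry":0,"rz":0,"fingers":0},{"tx":54,"ty":-17,"tz":0,"rx":0,"ry":0,"rz":0,"fingers":0},{"tx":54,"ty":-17,"tz":0,"rx":0,"ry":0,"rz":0,"fingers":0},{"tx":53,"ty":-17,"tz":20,"rx":0,"ry":0,"rz":0,"fingers":0},{"tx":0,"ty":0,"tz":25,"rx":0,"ry":0,"rz":0,"fingers":0},{"tx":0,"ty":0,"tz":0,"rx":0,"ry":0,"rz":0,"fingers":0},{"tx":0,"ty":0,"tz":0,"rx":0,"ry":0,"rz":0,"fingers":0}]' --grip_force 40

```text
clock: 1.15
ee_pos: [0.4363, -0.35, 0.1871]
tool_rot: [3.141, -0.0, 0.393]
force: [1.3, -0.1, -0.2]
opening: 0.001
finger_force: 0.0
```

```bash
python3 - <<'E'
from h import *
c=cap('wrist','w2'); s=arm.get_state()
print(proj(c,s['ee_pos']),proj(c,[.4365,-.349,.131]))
E
```

```text
(np.float64(321.94856718876684), np.float64(255.0547231333968)) (np.float64(319.92515701358144), np.float64(215.24942472358805))
```

View pics/w2.png

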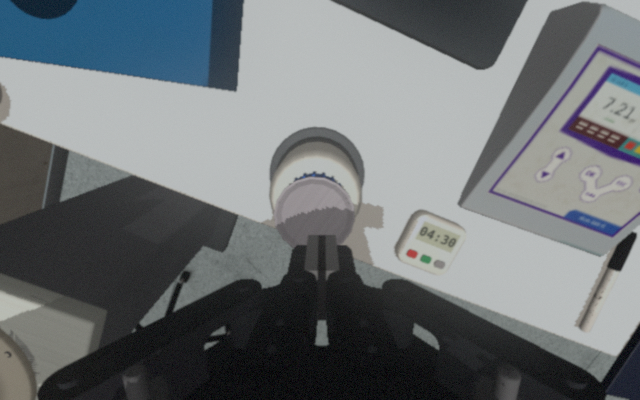

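The cap is at about (316,213), 4 px left of the prediction, so I shift −2.5 mm in ty and go down.

jog_arm --series '[{"tx":1,"ty":-2.5,"tz":30,"rx":0,"ry":0,"rz":0,"fingers":0},{"tx":0,"ty":0,"tz":18,"rx":0,"ry":0,"rz":0,"fingers":0},{"tx":0,"ty":0,"tz":6,"rx":0,"ry":0,"rz":0,"fingers":0},{"tx":0,"ty":0,"tz":4,"rx":0,"ry":0,"rz":0,"fingers":0},{"tx":0,"ty":0,"tz":4,"rx":0,"ry":0,"rz":0,"fingers":0},{"tx":0,"ty":0,"tz":0,"rx":0,"ry":0,"rz":0,"fingers":0}]'

```text
clock: 1.95
ee_pos: [0.4366, -0.3471, 0.1252]
tool_rot: [3.14, 0.0, 0.394]
force: [-2.7, 1.5, 5.2]
opening: -0.005
finger_force: 2.6
```

jog_arm --series '[{"tx":0,"ty":0,"tz":2,"rx":0,"ry":0,"rz":0,"fingers":0},{"tx":0,"ty":0,"tz":2,"rx":0,"ry":0,"rz":0,"fingers":0},{"tx":0,"ty":0,"tz":0,"rx":0,"ry":0,"rz":0,"fingers":0}]'

```text
clock: 2.33
ee_pos: [0.4367, -0.3472, 0.123]
tool_rot: [3.14, 0.0, 0.394]
force: [-5.9, 4.3, 14.2]
opening: -0.0
finger_force: 7.3
```

jog_arm --series '[{"tx":0,"ty":0,"tz":1,"rx":0,"ry":0,"rz":0,"fingers":0},{"tx":0,"ty":0,"tz":0,"rx":0,"ry":0,"rz":0,"fingers":0},{"tx":0,"ty":0,"tz":-5,"rx":0,"ry":0,"rz":0,"fingers":0},{"tx":0,"ty":0,"tz":-10,"rx":0,"ry":0,"rz":0,"fingers":0},{"tx":0,"ty":0,"tz":-30,"rx":0,"ry":0,"rz":0,"fingers":0},{"tx":0,"ty":0,"tz":-60,"rx":0,"ry":0,"rz":9,"fingers":0},{"tx":0,"ty":0,"tz":-60,"rx":0,"ry":0,"rz":9,"fingers":0},{"tx":0,"ty":0,"tz":0,"rx":0,"ry":0,"rz":0,"fingers":0}]'

```text
clock: 3.32
ee_pos: [0.4386, -0.3489, 0.2912]
tool_rot: [3.131, -0.008, 0.079]
force: [0.2, -0.1, 0.1]
opening: -0.003
finger_force: 0.0
```

```bash
python3 - <<'E'
from h import *
c=cap('wrist','w3'); s=arm.get_state(); print(s['ee_pos'],s['tool_rot'],s['q'])
print(proj(c,[.4365,-.349,.131]))
im=c['image']; h=cv2.cvtColor(im,cv2.COLOR_RGB2HSV)
g=cv2.medianBlur(cv2.cvtColor(im,cv2.COLOR_RGB2GRAY),5)
print(cv2.HoughCircles(g,cv2.HOUGH_GRADIENT,1,20,param1=80,param2=18,minRadius=12,maxRadius=40))
E
```

```text
[ 0.43756441 -0.34769974  0.28743429] [ 3.13636026 -0.00407007  0.08034984] [-8.87885151e-01  7.86992220e-02  1.57335843e+00  3.89253684e-04
  1.48291738e+00  6.02539101e-01]
(np.float64(319.7922895457577), np.float64(183.40693677849072))
[[[316.5 161.5  36.1]
  [315.5 183.5  27.1]
  [567.5  42.5  33.8]
  [101.5  91.5  25.7]
  [544.5  42.5  35. ]
  [522.5  44.5  33.8]
  [ 35.5 184.5  20.2]
  [426.5 193.5  29.7]
  [543.5 112.5  25.8]
  [502.5  33.5  27.2]
  [ 66.5 180.5  16.6]
  [549.5  89.5  30.5]
  [553.5  60.5  20.3]
  [501.5  53.5  13.4]]]
```

The cap is back up where predicted: circle at (315.5,183.5), r 27. Next I traverse to the locker.

jog_arm --series '[{"tx":8,"ty":-60,"tz":0,"rx":0,"ry":0,"rz":0,"fingers":0},{"tx":8,"ty":-60,"tz":0,"rx":0,"ry":0,"rz":0,"fingers":0},{"tx":8,"ty":-60,"tz":0,"rx":0,"ry":0,"rz":0,"fingers":0},{"tx":8,"ty":-60,"tz":0,"rx":0,"ry":0,"rz":0,"fingers":0.5},{"tx":8,"ty":-60,"tz":0,"rx":0,"ry":0,"rz":0,"fingers":0.5},{"tx":8,"ty":-60,"tz":0,"rx":0,"ry":0,"rz":0,"fingers":0.5},{"tx":8,"ty":-60,"tz":0,"rx":0,"ry":0,"rz":0,"fingers":0.5},{"tx":8,"ty":-60,"tz":0,"rx":0,"ry":0,"rz":0,"fingers":0.5},{"tx":8,"ty":-60,"tz":0,"rx":0,"ry":0,"rz":0,"fingers":0.5},{"tx":8,"ty":-60,"tz":0,"rx":0,"ry":0,"rz":0,"fingers":0.5}]' --grip_force 60

```text
clock: 4.62
ee_pos: [0.4674, 0.2599, 0.2823]
tool_rot: [3.141, 0.003, 0.081]
force: [1.1, -1.2, -0.2]
opening: 0.498
finger_force: 0.0
```

jog_arm --series '[{"tx":8,"ty":-60,"tz":0,"rx":0,"ry":0,"rz":0,"fingers":0.5},{"tx":0,"ty":0,"tz":0,"rx":0,"ry":0,"rz":0,"fingers":0.5},{"tx":0,"ty":0,"tz":0,"rx":0,"ry":0,"rz":0,"fingers":0.5}]'

```text
clock: 5.0
ee_pos: [0.4709, 0.3179, 0.2826]
tool_rot: [3.14, 0.003, 0.081]
force: [-0.1, 0.4, -0.4]
opening: 0.5
finger_force: 0.0
```

```bash
python3 - <<'E'
from h import *
c=cap('wrist','w4'); s=arm.get_state(); print(s['ee_pos'],s['tool_rot'],s['q'])
print(proj(c,[.4705,.320,.186]),proj(c,s['ee_pos']))
E
```

```text
[0.47124167 0.31737054 0.28309005] [3.14063631e+00 1.94668467e-03 7.92310024e-02] [ 3.80252587e-01  1.11919827e-01  1.54621487e+00 -3.37381242e-04
  1.48560066e+00  1.87184605e+00]
(np.float64(318.7756521737283), np.float64(198.58703833932)) (np.float64(322.9135576513185), np.float64(254.50694387135917))
```

View pics/w4.png

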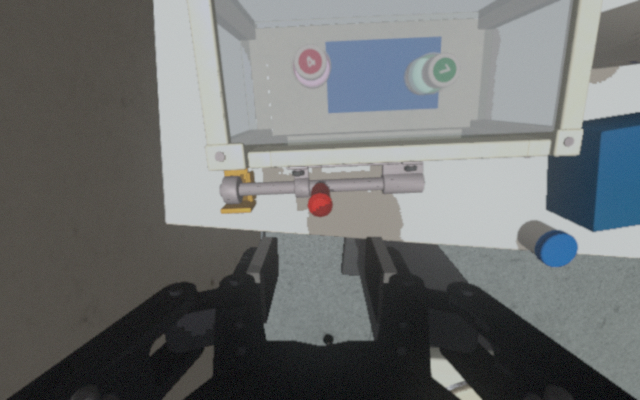

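The wrist view shows the lever top at (320,205), the nose collar at (232,190), the barrel's right end at (420,183), and the locker's front corner blocks at (225,157) and (568,141).

```bash
python3 - <<'E'
from h import *
c=load('w4'); im=c['image']; h=cv2.cvtColor(im,cv2.COLOR_RGB2HSV)
m=(((h[...,0]<8)|(h[...,0]>172))&(h[...,1]>170)&(h[...,2]>90)); m[:185]=0; m[220:]=0
y,x=np.nonzero(m); print(len(x),x.min(),x.max(),y.min(),y.max())
S=load('side0')
u=(x.min()+x.max())/2
top=onz(c,u,y.min()+ (x.max()-x.min())/2,.186)
for v in(y.min(),y.max(),y.mean()): print(v,onz(c,u,v,.208),onz(c,u,v,.186))
print('tri',tri(ray(S,165.3,204.95),ray(c,x.mean(),y.mean())))
for a,b,z in(((225,157),(568,141),.168),((232,190),(420,183),.148)):
    A,B=onz(c,*a,z),onz(c,*b,z); d=A-B; print(A.round(4),B.round(4),np.linalg.norm(d),np.degrees(np.arctan2(-d[0],d[1])))
E
```

```text
104 310 329 196 210
196 [0.47909416 0.32000931 0.208     ] [0.47266474 0.31959821 0.186     ]
210 [0.46857603 0.3191777  0.208     ] [0.46107458 0.31868184 0.186     ]
202.83653846153845 [0.47399229 0.31960592 0.208     ] [0.46704288 0.31915371 0.186     ]
tri (array([0.46732053, 0.31941532, 0.18691858]), np.float64(0.0005909429809281986))
[0.4944 0.3989 0.168 ] [0.5302 0.1209 0.168 ] 0.2803604118585094 7.3550461241016905
[0.4609 0.3986 0.148 ] [0.481  0.2293 0.148 ] 0.17042287652657032 6.800369259096618
```

jog_arm --series '[{"tx":-1,"ty":-2,"tz":30,"rx":0,"ry":0,"rz":-2.5,"fingers":0.5},{"tx":0,"ty":0,"tz":35,"rx":0,"ry":0,"rz":0,"fingers":0.5},{"tx":0,"ty":0,"tz":28,"rx":0,"ry":0,"rz":0,"fingers":0.5},{"tx":0,"ty":0,"tz":16,"rx":0,"ry":0,"rz":0,"fingers":0.5},{"tx":0,"ty":0,"tz":0,"rx":0,"ry":0,"rz":0,"fingers":0.5},{"tx":0,"ty":0,"tz":0,"rx":0,"ry":0,"rz":0,"fingers":0.5}]'

```text
clock: 5.8
ee_pos: [0.4714, 0.3202, 0.1768]
tool_rot: [-3.141, -0.002, 0.123]
force: [-0.6, 0.3, -0.1]
opening: 0.496
finger_force: 0.0
```

```bash
python3 - <<'E'
from h import *
c=cap('wrist','w5'); s=arm.get_state(); print(s['ee_pos'],s['tool_rot'],s['force'])
E
```

```text
[0.4714495  0.32042751 0.17698286] [-3.14083417e+00 -2.77859074e-03  1.22928779e-01] [ 0.4628359  -1.29272148 -0.48610969]
```

View pics/w5.png

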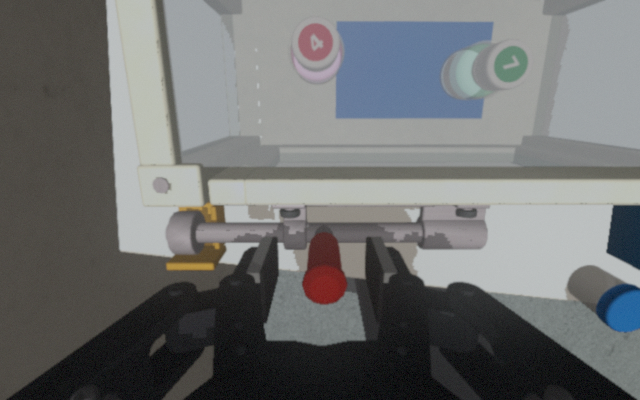

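The lever (325,285) is centred between the pads (278 and 367), and the rail runs level with the tool. I close on it here.

jog_arm --series '[{"tx":0,"ty":0,"tz":1,"rx":0,"ry":0,"rz":0,"fingers":0.1},{"tx":0,"ty":0,"tz":0,"rx":0,"ry":0,"rz":0,"fingers":0.1},{"tx":0,"ty":0,"tz":0,"rx":0,"ry":0,"rz":0,"fingers":0},{"tx":0,"ty":0,"tz":0,"rx":0,"ry":0,"rz":0,"fingers":0},{"tx":0,"ty":0,"tz":0,"rx":0,"ry":0,"rz":0,"fingers":0}]' --grip_force 60

```text
clock: 6.48
ee_pos: [0.4712, 0.3192, 0.1753]
tool_rot: [3.139, -0.001, 0.123]
force: [0.4, -4.9, 2.7]
opening: 0.166
finger_force: 58.5
```

jog_arm --series '[{"tx":0,"ty":0,"tz":-3,"rx":0,"ry":0,"rz":0,"fingers":0},{"tx":0,"ty":0,"tz":-4,"rx":0,"ry":0,"rz":0,"fingers":0},{"tx":0,"ty":0,"tz":-3.5,"rx":0,"ry":0,"rz":0,"fingers":0},{"tx":0,"ty":0,"tz":0,"rx":0,"ry":0,"rz":0,"fingers":0}]'

```text
clock: 6.98
ee_pos: [0.471, 0.3191, 0.1848]
tool_rot: [3.139, -0.001, 0.123]
force: [0.7, -5.3, -2.3]
opening: 0.169
finger_force: 58.5
```

jog_arm --series '[{"tx":0,"ty":4,"tz":-0.5,"rx":0,"ry":0,"rz":0,"fingers":0},{"tx":0,"ty":5,"tz":0,"rx":0,"ry":0,"rz":0,"fingers":0},{"tx":0,"ty":5,"tz":0,"rx":0,"ry":0,"rz":0,"fingers":0},{"tx":0,"ty":0,"tz":0,"rx":0,"ry":0,"rz":0,"fingers":0}]'

```text
clock: 7.48
ee_pos: [0.4724, 0.3058, 0.1854]
tool_rot: [3.141, -0.0, 0.123]
force: [3.1, -1.3, -1.6]
opening: 0.168
finger_force: 58.6
```

jog_arm --series '[{"tx":0,"ty":8,"tz":0,"rx":0,"ry":0,"rz":0,"fingers":0},{"tx":0,"ty":8,"tz":0,"rx":0,"ry":0,"rz":0,"fingers":0},{"tx":0,"ty":8,"tz":0,"rx":0,"ry":0,"rz":0,"fingers":0},{"tx":0,"ty":0,"tz":0,"rx":0,"ry":0,"rz":0,"fingers":0}]'

```text
clock: 7.98
ee_pos: [0.4754, 0.2815, 0.1854]
tool_rot: [3.141, -0.0, 0.122]
force: [2.7, -0.6, -2.4]
opening: 0.167
finger_force: 58.6
```

```bash
python3 - <<'E'
from h import *
from scipy.spatial.transform import Rotation as R
c=cap('wrist','w6'); s=arm.get_state(); print(s['ee_pos'],s['tool_rot'],s['force'])
# arc plan: lever in gate frame: r along, 19 in front
y0=s['tool_rot'][2]; d=38e-3; r=.195-.0375
def lev(t): # locker axes rel. hinge axis; gate rest direction +y, front -x
    p=np.array([-.019,r]); cs,sn=np.cos(t),np.sin(t); return np.array([cs*p[0]-sn*p[1],sn*p[0]+cs*p[1]])
N=10;t=np.linspace(0,.355,N+1)
for a,b in zip(t[:-1],t[1:]):
    w=lev(b)-lev(a); cs,sn=np.cos(a),np.sin(a); l=np.array([cs*w[0]+sn*w[1],-sn*w[0]+cs*w[1]]); print('tx %.2f ty %.2f rz %.2f'%(l[0]*1e3,-l[1]*1e3,-np.degrees(b-a)))
E
```

```text
[0.47538445 0.28179291 0.1853538 ] [ 3.14078408e+00 -2.44146731e-04  1.22501579e-01] [ 3.35051864 -1.29980603 -1.12586616]
tx -5.58 ty 0.77 rz -2.03
tx -5.58 ty 0.77 rz -2.03
tx -5.58 ty 0.77 rz -2.03
tx -5.58 ty 0.77 rz -2.03
tx -5.58 ty 0.77 rz -2.03
tx -5.58 ty 0.77 rz -2.03
tx -5.58 ty 0.77 rz -2.03
tx -5.58 ty 0.77 rz -2.03
tx -5.58 ty 0.77 rz -2.03
tx -5.58 ty 0.77 rz -2.03
```

View pics/w6.png

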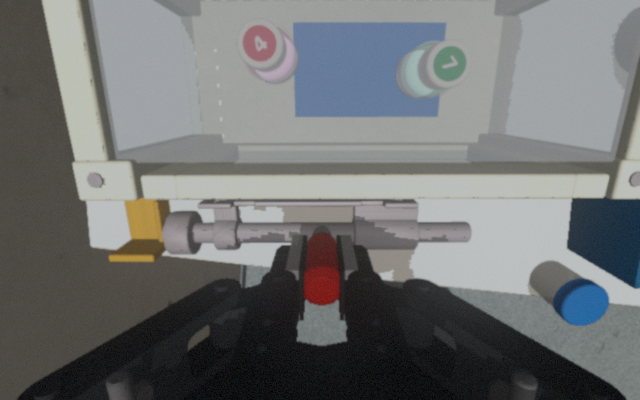

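The collar (163–200) is clear of the keeper (its edge is at about 165) and the bolt is drawn about 37 mm, so I swing the gate along its arc.

jog_arm --series '[{"tx":-5.6,"ty":0.8,"tz":0,"rx":0,"ry":0,"rz":-2,"fingers":0},{"tx":-5.6,"ty":0.8,"tz":0,"rx":0,"ry":0,"rz":-2,"fingers":0},{"tx":-5.6,"ty":0.8,"tz":0,"rx":0,"ry":0,"rz":-2,"fingers":0},{"tx":0,"ty":0,"tz":0,"rx":0,"ry":0,"rz":0,"fingers":0}]'

```text
clock: 8.52
ee_pos: [0.4584, 0.2776, 0.1853]
tool_rot: [-3.141, -0.0, 0.229]
force: [3.0, 1.1, -1.6]
opening: 0.165
finger_force: 58.6
```

jog_arm --series '[{"tx":-5.6,"ty":0.8,"tz":0,"rx":0,"ry":0,"rz":-2,"fingers":0},{"tx":-5.6,"ty":0.8,"tz":0,"rx":0,"ry":0,"rz":-2,"fingers":0},{"tx":-5.6,"ty":0.8,"tz":0,"rx":0,"ry":0,"rz":-2,"fingers":0},{"tx":-5.6,"ty":0.8,"tz":0,"rx":0,"ry":0,"rz":-2,"fingers":0},{"tx":-5.6,"ty":0.8,"tz":0,"rx":0,"ry":0,"rz":-2,"fingers":0},{"tx":-5.6,"ty":0.8,"tz":0,"rx":0,"ry":0,"rz":-2,"fingers":0},{"tx":-5.6,"ty":0.8,"tz":0,"rx":0,"ry":0,"rz":-2,"fingers":0},{"tx":0,"ty":0,"tz":0,"rx":0,"ry":0,"rz":0,"fingers":0},{"tx":0,"ty":0,"tz":0,"rx":0,"ry":0,"rz":0,"fingers":0},{"tx":0,"ty":0,"tz":0,"rx":0,"ry":0,"rz":0,"fingers":0}]'

```text
clock: 9.78
ee_pos: [0.4238, 0.2596, 0.1853]
tool_rot: [-3.141, 0.0, 0.472]
force: [3.3, 3.0, -2.5]
opening: 0.166
finger_force: 58.7
```

```bash
python3 - <<'E'
from h import *
c=cap('wrist','w7'); S=cap('side','s7'); s=arm.get_state(); print(s['ee_pos'],s['tool_rot'],s['force'],s['clock'],np.abs(s['qvel']).max())
cv2.imwrite('pics/f.png',np.hstack([cv2.resize(c['image'],(400,250)),cv2.resize(S['image'][165:285,105:297],(400,250))])[:,:,::-1])
E
```

```text
[0.4237583  0.25957032 0.18526368] [-3.14138011e+00  1.39929974e-04  4.72264064e-01] [ 3.60965238  2.74390767 -2.93266939] 9.875 0.0024703067322925255
```

View pics/f.png

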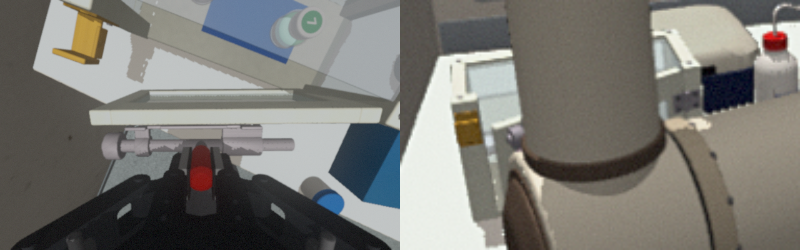

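The gate rail is at (90–380,110), parallel to the tool, so the gate is open about 0.35 rad. The lever is gripped at (202,170), the collar is free of the keeper, and the pot is untouched. I hand in now.

```bash
python3 -c "
from rig import order
print(order.finish_job())"
```

```text
the job is handed in; nothing more can be done
None
```

I pressed the cap fully down and it sprang back, then drew the bolt over the keeper lip and opened the gate about 0.35 rad (roughly 89 mm at the latch edge). I handed in at about 9.9 s, still gripping the lever and holding the gate still. The verdict was not shown.

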